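# Hold a leg cleat flush on the tilted drilling table, its mark under the bit

### The job

Get the beech leg cleat ready for its slanted leg hole: pick it up, lay it flat on the tilted drilling table with its red-crossed end up the slope and its long edges straight up and down the slope, first with the cross still clearly short of the drill bit, then slide it up until the cross sits directly below the tip of the bit. Finish while still gripping the cleat and pressing it flush on the table, ready for drilling; do not touch the drill or disturb the vases and the finished foot.

Things in the scene. Friction and masses are not known exactly. Their poses are not given: they have to be found in the camera images.
- cleat: The work: a loose rectangular beech cleat, 140 x 44 x 20 mm (its x, y, z), about 90 g, lying flat on the bench. Origin at the centre of its underside; x runs along its length towards the end that carries the red pencil cross, z comes out of the face that carries it. Two small dark dots (screw holes, at x = -54 and -4 mm) lie on the other part of the top face.
- mark (a point): The centre of the red cross (arms 30 mm long) on the cleat's top face: at x = 45, y = 0, z = 20 mm of the cleat, 25 mm from the end. Axes as the cleat's.
- tilt_table: The aluminium tilting table, 130 mm wide and 200 mm long, its flat face without a rim. Locked at a tilt of 11 to 20 degrees, different every time; it does not give. Origin on the tilt axis straight below the bit, 82 mm above the bench; y along this level axis, x up the slope (away from the robot), z normal to the face, which lies at z = 18 mm, x from -140 (low edge) to 60 mm, y from -65 to 65 mm.
- table_face (a point): The centre of the dark 12 mm hole in the tilting table's upper face, at z = 18 mm of tilt_table and with its axes (z is the face's normal, x up the slope). As the table turns about the axis below, the hole lies 3 to 6 mm downhill of the bit.
- bit_tip (a point): The tip of the thin drill bit, fixed, 136 mm above the bench: once the cleat lies flush, 13 to 15 mm are free between it and the bit. z is vertical.
- pen_drill: The slim blue pen drill that hangs upright over the table, point down: a bit 4 mm thick and 34 mm long, a collet of 14 mm, and from 55 mm above the tip a body 31 mm thick and 138 mm long, in a clamp ring of 42 mm diameter. The origin lies on the drill's axis at bench height. A touch on any of it counts.
- drill_stand: The grey drill stand, fixed to the bench: foot plate 150 x 240 x 14 mm (x from -75 to 75, y from -165 to 75 mm), cheeks under the table, a 24 mm steel column at y = -125 mm, 359 mm tall, with a head 46 x 52 mm and an arm 26 mm wide that reach from it to the drill at a height of 234 to 290 mm. Origin on the bench straight below the bit; x points level in the table's uphill direction, z up.
- finished_foot: Bystander: a cleat like the work, lying flat with a turned leg standing aslant in it, 140 mm tall in all. Origin at the centre of its underside.
- red_vase: Bystander: a red bud vase, 114 mm tall and 66 mm wide, standing. Origin at the centre of its foot.
- ribbed_vase: Bystander: a ribbed tan vase, 170 mm tall, 80 mm wide at the foot and 48 mm at the top, standing. Origin at the centre of its foot.

How it is judged (in metres and radians):
On the way:
1. the gripped cleat lies flat on the tilted table, right side up, its cross still more than 6 mm short of the bit (angle between the z axis of cleat and the z axis of table_face, either way round below 0.07 rad and z of mark in the frame of table_face between 0.015 and 0.0245 m and contact force between cleat and tilt_table above 0.3 N and contact force between the fingers and cleat above 1 N and horizontal distance between mark and bit_tip above 0.006 m), for 0.1 s.
At the end, for the whole second after the job is handed in: The cleat is at rest in the gripper and pressed on the table with more than 2 N: flush within 2 degrees and 2.5 mm, right side up, cross end up the slope, its length within 6 degrees of the slope's direction, and the cross within 4 mm (horizontally) of the point below the bit's tip (angle between the z axis of cleat and the z axis of table_face, either way round below 0.035 rad and z of mark in the frame of table_face between 0.017 and 0.0225 m and x of cleat in the frame of table_face below -0.015 m and angle between the x axis of cleat and the x axis of table_face, either way round below 0.1 rad and horizontal distance between mark and bit_tip below 0.004 m and contact force between cleat and tilt_table above 2 N and contact force between the fingers and cleat above 3 N and linear speed of cleat below 0.01 m/s); the arm keeps its last pose, push and grip.
It fails at once if the drill is touched (contact force between pen_drill and anything else above 0.5 N).
It fails at once if a bystander is shifted by more than 15 mm (distance of any of finished_foot, red_vase, ribbed_vase from where it was at the start of the episode above 0.015 m).
It also fails if it takes over 40 s, if anything falls off the work surface, if the arm or the gripper's body presses on something with over 40 N, if the wrist force passes 120 N, or if a joint passes its speed limit or range.

### The arm

A 6-joint arm with a two-finger parallel gripper is mounted at the origin on the work surface. World frame = base frame: x ahead of the robot, y to its left, z up, the work surface at z = 0. Lengths are in m, angles in degrees, forces in N, time in s.
With the tool pointing down it reaches from about 0.25 to 0.725 m from the base axis. Payload 9.7 kg.
Tool frame: the origin (TCP) lies midway between the tips of the shut fingers; the grasp point (between the pads) lies 19 mm behind it (grip_point_offset is the distance from the TCP to the grasp point, in m); y points along the fingers, z is the direction in which the jaws open and shut, and the axes are right-handed (so a half turn about y gives the same grasp; the last joint's range is limited). The gripper opens to 85 mm and grips with 20 to 120 N. Pads are 22 mm wide; open, the fingers measure 114 mm over their backs; the gripper's body (76 mm by 85 mm) begins 54 mm behind the grasp point. The pads swing forward as they close: fully open they stand 13 mm farther back than shut.
Start: joints at [63.598, 4.979, 10.078, 95.1, 0, 90], TCP at [0.245, 0.493, 0.231] pointing down, gripper open.
Joint ranges: [-179.16, 179.16], [-48.56, 103.87], [-65.8, 70.77], [-126.05, 130.52], [-82.76, 87.17], [-180, 180]. Speed limits (degrees/s): [127.2, 127.2, 147.25, 180, 180, 180].

### API

Orientations are given as [roll, pitch, yaw] about the fixed x, y, z axes, in that order (R = Rz(yaw) Ry(pitch) Rx(roll)).
In Python, from workcell import get_obs, camera, job_done, grip_point_offset gives the robot as it stands.
- The arm moves only by the tool move_arm, never from a script. Its argument "deltas" is a list that holds one entry, the list of rows, each a list of 4 numbers: the shift along the tool's x, y, z in m, then the turn about the tool's y in degrees. A call has 1 to 5 rows; each row is the pose to reach, as a shift and turn from the pose commanded when the call began, along the tool's axes at that moment; what a row does not reach only later rows make up. A row lasts 1/10 s, in which the tool goes at most 50 mm and 8.59 degrees, less where a joint would pass 70% of its speed; a pose out of reach is approached as far as the arm can. A call with a gripper value outside its range is refused whole. "claw" is the finger opening in m, from 0 to 0.0854, set as the call begins (left out, the last holds). The fingers move at their own pace and stop on an object; "newtons" is the grip in N (left out, the last holds). Time passes only in rows, so rows that repeat a pose let the fingers close. It gives the time, the measured TCP pose, the force and the opening at its end, in the units of the state.
- get_obs(): the state, without advancing time (a new reading comes with each control period).
- camera(name): name is "scene" or "side" or "wrist"; returns a dict with "color" (420x560x3 uint8, blue, green, red), "range_z" (420x560 float32, m along the optical axis (not along the pixel's ray), 0 where there is no reading), "fx", "fy", "cx", "cy" (pixels), "T" (4x4, takes a point from camera to world coordinates). Camera axes: x right, y down, z forward; pixel columns grow to the right and rows downward; lengths in m; the calibration is good to about 2 mm. A picture is of the moment at which its call begins.
- job_done(): hands the job in, once; it reports no verdict.
The state is a dict: "time": time; "q": joint angles; "qd": joint speeds; "joint_efforts": joint torques, N m; "ee_pos": TCP position; "tcp_rot": TCP orientation; "wrist_force": force on the tool from outside, world axes, zero at the start; "torque": the same for the moment, N m; "opening": finger opening in m.
Only numpy, scipy, OpenCV 4.12 (cv2) and the standard library are available. Lean on these libraries where they do the work, as an engineer would, in place of code of your own. Each camera call takes 0.05 s, during which the arm holds its last target. There are 200 camera calls.

## Working session

There is one attempt and no reset: what is moved stays moved. The work goes in short steps, Python scripts to look and compute and a tool call to move; the robot and the scene stay as the last step left them, time stands still between calls to the robot, and variables do not carry over. Pictures are saved under pics/ and viewed, about 8 in all and at most 12, crops included, and the job is handed in when it is done.

Besides the shell and the picture viewer there is one more tool, called after "Emit:" as name(argument=value, ...) on one line, values as JSON. move_arm: Moves the arm, as the interface text tells. Its arguments: {"type":"object","properties":{"deltas":{"type":"array"},"claw":{"type":"number"},"newtons":{"type":"number"}},"required":["deltas"]}

```bash
mkdir -p pics; ls
cat > h.py <<'E'
import numpy as np,cv2
from workcell import get_obs,camera,job_done,grip_point_offset
from scipy.spatial.transform import Rotation as R
def snap(n,f):
    c=camera(n); cv2.imwrite(f'pics/{f}.png',c['color']); np.savez(f'pics/{f}.npz',**c); return c
def load(f): return dict(np.load(f'pics/{f}.npz'))
def pt(c,u,v,z=None):
    d=c['range_z'][int(round(v)),int(round(u))] if z is None else z
    p=np.array([(u-c['cx'])/c['fx']*d,(v-c['cy'])/c['fy']*d,d,1]); return (c['T']@p)[:3]
def cloud(c):
    v,u=np.mgrid[:420,:560]; d=c['range_z']
    p=np.stack([(u-c['cx'])/c['fx']*d,(v-c['cy'])/c['fy']*d,d,np.ones_like(d)],-1); return (p@c['T'].T)[...,:3]
E
python3 - <<'E'
from h import *
for n in ('scene','side','wrist'):
    c=snap(n,n+'0'); print(n,c['fx'],c['T'].round(3).tolist())
cv2.imwrite('pics/a.png',cv2.resize(np.vstack([load('scene0')['color'],load('side0')['color']]),(560,840))[:, :])
o=get_obs();print(o,grip_point_offset)
E
```

```text
pics
scene 456.0454954374389 [[0.438, 0.756, -0.487, 1.203], [0.899, -0.375, 0.226, -0.332], [-0.011, -0.537, -0.844, 1.184], [0.0, 0.0, 0.0, 1.0]]
side 540.7635826775147 [[0.849, 0.338, -0.405, 1.183], [0.528, -0.516, 0.675, -1.098], [0.019, -0.787, -0.617, 1.034], [0.0, 0.0, 0.0, 1.0]]
wrist 341.95384673110885 [[0.445, 0.858, 0.256, 0.179], [0.896, -0.426, -0.129, 0.524], [-0.002, 0.287, -0.958, 0.374], [0.0, 0.0, 0.0, 1.0]]
{'time': 0.15, 'q': array([6.35983192e+01, 5.00462907e+00, 1.00450627e+01, 9.51023979e+01,
       2.69355123e-03, 9.00011496e+01]), 'qd': array([-0.03998518, -0.1928571 ,  0.17061796, -0.05700569,  0.07138819,
        0.01900904]), 'joint_efforts': array([ 1.20417586e-03, -5.20762253e+01,  4.65043688e+01,  1.39439761e-02,
        8.36458958e-05, -2.31217064e-05]), 'ee_pos': array([0.24446542, 0.49246625, 0.2307402 ]), 'tcp_rot': array([-9.00619643e+01,  2.69230642e-03, -2.64028333e+01]), 'wrist_force': array([-0.33812937, -0.88400275, -0.10456602]), 'torque': array([-0.03794268,  0.0138916 , -0.01588236]), 'opening': 0.0851850207717185} 0.0187
```

View pics/scene0.png

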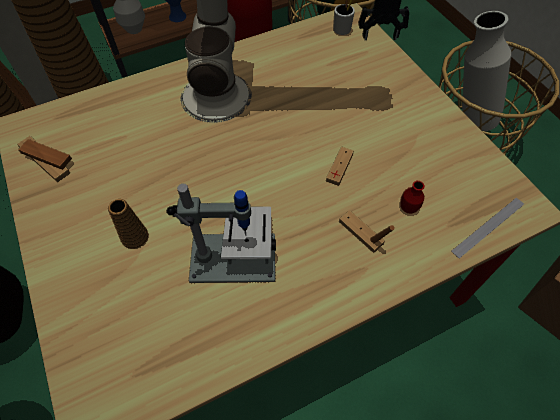

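View pics/side0.png

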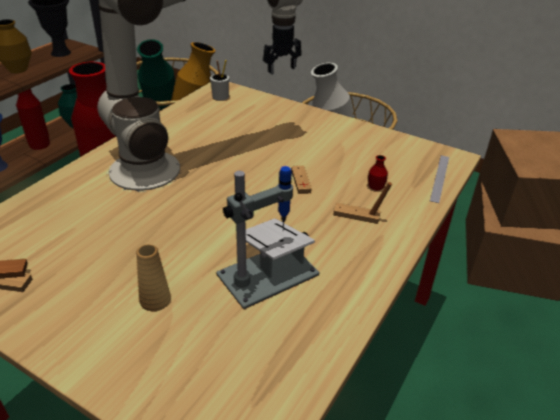

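The scene view shows the cleat at about (340,166) with its cross near (335,175), the stand and tilted table near (245,240), and the finished foot near (362,232). The red vase is at (412,198) and the ribbed vase at (128,223). I'll measure these from the depth images.

Run:
```python
from h import *
for f in ('scene0','side0'):
    c=load(f);P=cloud(c);col=c['color'].astype(int);z=P[...,2]
    print(f)
    m=(z>.012)&(z<.028)&(P[...,0]>.2)&(P[...,0]<.9)&(abs(P[...,1])<.8)
    n,l,s,ce=cv2.connectedComponentsWithStats(m.astype(np.uint8))
    for i in range(1,n):
        if s[i,4]>60:
            q=P[l==i]; r=cv2.minAreaRect(q[:,:2].astype(np.float32)); print(s[i].tolist(),np.round(r[0],3),np.round(r[1],3),round(r[2],1),q[:,2].mean().round(4))
    red=(col[...,2]>col[...,1]*1.7)&(col[...,2]>90)&(z>.01)&(z<.03)
    print('red',red.sum(),np.median(P[red],0) if red.any() else 0)
    # table face: white-ish, z 60..150
    t=(z>.05)&(z<.16)&(col.min(-1)>110)&(P[...,0]>.2)
    n,l,s,ce=cv2.connectedComponentsWithStats(t.astype(np.uint8))
    i=1+s[1:,4].argmax(); q=P[l==i]
    for _ in range(4):
        a,*_r=np.linalg.lstsq(np.c_[q[:,:2],np.ones(len(q))],q[:,2],rcond=None); e=q[:,2]-np.c_[q[:,:2],np.ones(len(q))]@a; q=q[abs(e)<.004]
    print('table',s[i],a,'tilt',np.degrees(np.arctan(np.hypot(*a[:2]))),'dir',np.degrees(np.arctan2(a[1],a[0])),e.std()); r=cv2.minAreaRect(q[:,:2].astype(np.float32)); print(r,q.mean(0))
    b=(col[...,0]>col[...,2]*2)&(col[...,0]>90)&(z>.18)&(z<.35)&(P[...,0]>.2)&(P[...,0]<.8)
    print('blue',b.sum(),P[b].mean(0) if b.any() else 0,P[b].min(0),P[b].max(0))
a=load('scene0')['color'][150:300,180:380];b=load('side0')['color'][160:310,215:415]
cv2.imwrite('pics/z.png',np.hstack([cv2.resize(x,None,fx=4,fy=4,interpolation=2)[:, :] for x in (a[40:130,40:140],b[:90,20:120])]))
```

```text
scene0
[326, 146, 28, 38, 504] [0.482 0.237] [0.045 0.146] 39.8 0.0198
[339, 210, 46, 41, 638] [0.72 0.17] [0.14  0.047] 15.4 0.02
[120, 232, 28, 16, 95] [ 0.461 -0.436] [0.078 0.034] 86.7 0.0196
[189, 234, 86, 48, 1809] [ 0.631 -0.202] [0.238 0.149] 64.2 0.0148
red 20 [0.51156079 0.20260631 0.01863591]
table [ 221  207   50   50 1367] [ 0.27731161 -0.12881129 -0.09977028] tilt 17.00195623650925 dir -24.914876231991585 0.001608723104681214
((0.6108653545379639, -0.1416972577571869), (0.12794184684753418, 0.19026528298854828), 64.0990219116211) [ 0.63359592 -0.13688867  0.09356604]
blue 70 [ 0.64890073 -0.16089856  0.32879419] [ 0.63661318 -0.17232229  0.32561471] [ 0.6595544  -0.15021282  0.33259355]
side0
[291, 165, 20, 27, 347] [0.482 0.236] [0.045 0.152] 39.8 0.0199
[333, 203, 47, 19, 464] [0.718 0.17 ] [0.14  0.055] 16.4 0.0197
[218, 252, 101, 55, 2258] [ 0.628 -0.204] [0.238 0.153] 64.6 0.0153
[138, 291, 33, 19, 158] [ 0.449 -0.447] [0.079 0.045] 51.6 0.0193
red 64 [-0.70874987  0.39822989  0.0277951 ]
table [ 246  218   68   40 1292] [ 0.2753464  -0.13061657 -0.09804152] tilt 16.94892432271294 dir -25.378344398532537 0.001448357690389844
((0.6087430715560913, -0.1423497200012207), (0.13186417520046234, 0.19754505157470703), 64.24297332763672) [ 0.6173725  -0.14468884  0.09084854]
blue 41 [ 0.64980455 -0.16348165  0.32920932] [ 0.63976836 -0.1735686   0.32591364] [ 0.66106629 -0.14943082  0.3316184 ]
```

View pics/z.png

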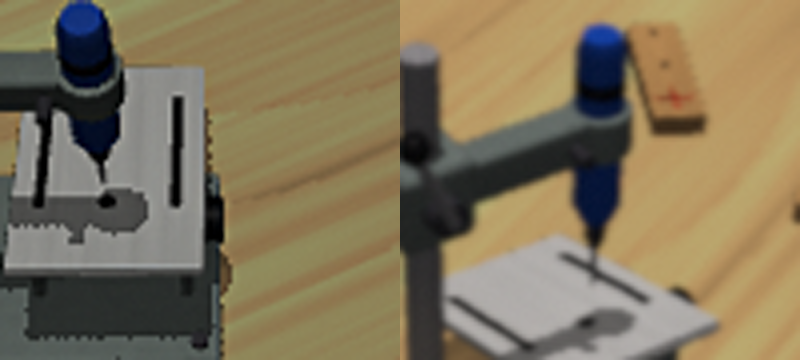

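Both cameras agree. The tilt is 17° and uphill is at yaw about -25.2°. The bit is near (0.649,-0.1615), the cleat near (0.482,0.2365), and its axis is at -50°. I'll grip the cleat at about x = -40 mm, to keep the gripper clear of the drill.

Emit:
move_arm(deltas=[[[0.04,0.01,-0.015,5],[0.08,0.02,-0.03,10],[0.12,0.03,-0.045,15],[0.16,0.04,-0.06,20],[0.2,0.05,-0.075,23.8]]], claw=0.07)

```text
time: 0.65
ee_pos: [0.3911, 0.3351, 0.1807]
tcp_rot: [-90.0, -0.0, -50.4]
wrist_force: [0.9, 0.3, 0.2]
opening: 0.0702
```

```bash
cat >> h.py <<'E'
def to(target,yaw=None):
    o=get_obs(); M=R.from_euler('xyz',o['tcp_rot'],degrees=True); print(o['time'],o['ee_pos'].round(4),o['tcp_rot'].round(2),o['wrist_force'].round(1),round(o['opening'],4)); print('delta',M.inv().apply(np.array(target)-o['ee_pos']).round(4),'turn',None if yaw is None else o['tcp_rot'][2]-yaw)
E
python3 - <<'E'
from h import *
to([.4564,.2672,.08],-50.2)
E
```

```text
0.65 [0.3911 0.3351 0.1807] [-90.    -0.   -50.38] [0.9 0.3 0.2] 0.0702
delta [0.0939 0.1007 0.007 ] turn -0.18232726824196988
```

Emit:
move_arm(deltas=[[[0.03,0.025,0.002,0],[0.06,0.05,0.004,0],[0.094,0.08,0.007,0],[0.094,0.08,0.007,0],[0.094,0.08,0.007,0]]])

```text
time: 1.15
ee_pos: [0.4557, 0.268, 0.1006]
tcp_rot: [-90.1, 0.0, -50.3]
wrist_force: [0.3, 1.1, -0.0]
opening: 0.0701
```

Run:
```python
from h import *
c=snap('wrist','w1');P=cloud(c);z=P[...,2]
to([.4564,.2672,.006],-50.2)
m=(z>.013)&(z<.026)&(np.hypot(P[...,0]-.48,P[...,1]-.236)<.1)
q=P[m][:,:2].astype(np.float32); print(m.sum(),cv2.minAreaRect(q),P[m][:,2].mean())
col=c['color'].astype(int); red=(col[...,2]>col[...,1]*1.7)&(col[...,2]>90)&m
print(red.sum(),P[red].mean(0))
```

```text
1.2 [0.4558 0.2689 0.1016] [-9.000e+01  1.000e-02 -5.023e+01] [-0.2  0.   0.7] 0.0695
delta [ 0.0017  0.0956 -0.0006] turn -0.029238592806173358
10845 ((0.48182258009910583, 0.23488080501556396), (0.04413057118654251, 0.14099089801311493), 39.837890625) 0.02031815616455719
278 [0.51069074 0.20063098 0.02060115]
```

View pics/w1.png

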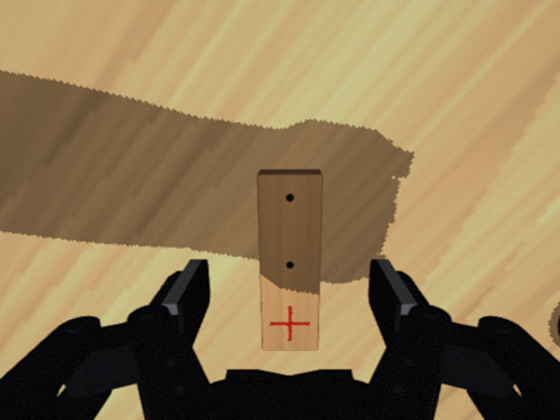

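The wrist view shows the cleat centred between the jaws, with the cross at (290,323) and the holes at (290,197) and (290,265). I'll descend and grip.

Emit:
move_arm(deltas=[[[0.001,0.03,-0.001,0],[0.002,0.06,-0.0015,0],[0.002,0.085,-0.0015,0],[0.002,0.097,-0.0015,0],[0.002,0.097,-0.0015,0]]])

```text
time: 1.7
ee_pos: [0.4552, 0.2667, 0.0038]
tcp_rot: [-90.1, 0.0, -50.1]
wrist_force: [-0.2, 0.3, -0.5]
opening: 0.0699
```

Emit:
move_arm(deltas=[[[0,0,0,0],[0,0,0,0],[0,0,0,0],[0,0,0,0],[0,0,0,0]]], claw=0.03, newtons=35)

```text
time: 2.2
ee_pos: [0.457, 0.2671, 0.0063]
tcp_rot: [-89.8, -0.0, -50.2]
wrist_force: [-1.3, 0.7, 7.8]
opening: 0.0432
```

Emit:
move_arm(deltas=[[[0,-0.02,0,0],[0,-0.06,0,0],[0,-0.1,0,0],[0,-0.14,0,0],[0,-0.16,0,0]]])

```text
time: 2.7
ee_pos: [0.457, 0.2668, 0.169]
tcp_rot: [-89.7, -0.0, -50.2]
wrist_force: [1.3, 0.3, -1.5]
opening: 0.0428
```

Run:
```python
from h import *
c=snap('wrist','w2');snap('side','s2')
to([.5,.1,.16],-25.2)
s=load('side0');sc=load('scene0')
for c,u,v in ((sc,245.8,236),(s,284,230)):
    a=pt(c,u,v,.5);o=c['T'][:3,3];k=(.136-o[2])/(a[2]-o[2]);print(o+k*(a-o))
w=load('w2')['color'];b=cv2.resize(load('s2')['color'][100:260,220:380],(420,420))
cv2.imwrite('pics/c2.png',cv2.resize(np.hstack([w,b]),(800,343)))
```

```text
2.8 [0.4574 0.2671 0.1686] [-8.963e+01 -6.000e-02 -5.021e+01] [-0.2 -1.2 -0.8] 0.0433
delta [ 0.1556  0.0083 -0.0743] turn -25.007653798463675
[ 0.6518358  -0.16051838  0.136     ]
[ 0.64944951 -0.1559693   0.136     ]
```

View pics/c2.png

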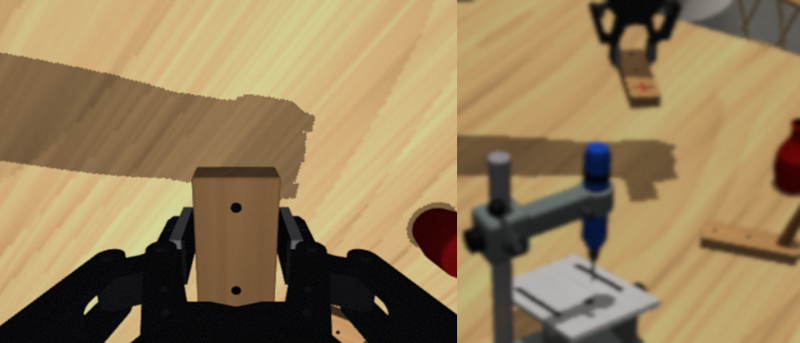

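The cleat is held and lifted. I'll check its tilt in the grip and the fingertip height against its underside.

Run:
```python
from h import *
o=get_obs();M=R.from_euler('xyz',o['tcp_rot'],degrees=True)
for f in('w2','s2'):
    c=load(f);P=cloud(c);q=M.inv().apply((P-o['ee_pos']).reshape(-1,3)).reshape(P.shape)
    col=c['color'].astype(int)
    m=(abs(q[...,2])<.017)&(q[...,0]>-.04)&(q[...,0]<.12)&(abs(q[...,1])<.05)&(col[...,2]>60)
    d=q[m]; k=np.polyfit(d[:,0],d[:,1],1)
    for _ in range(5):
        e=d[:,1]-np.polyval(k,d[:,0]); g=abs(e)<.003; k=np.polyfit(d[g,0],d[g,1],1)
    d=d[g];print(f,g.sum(),'slope deg',np.degrees(np.arctan(k[0])),'y@0',k[1],'x',d[:,0].min(),d[:,0].max())
    if f=='w2':
        F=(abs(q[...,2])>.023)&(abs(q[...,2])<.05)&(abs(q[...,0])<.03)&(abs(q[...,1])<.05)
        h=q[F];print('finger y max',np.percentile(h[:,1],[50,95,99,100]),'x',np.percentile(h[:,0],[1,99]),F.sum())
    else:
        red=m&(col[...,2]>col[...,1]*1.6)&(col[...,2]>90);print('mark',red.sum(),q[red].mean(0))
        F=(abs(q[...,2])>.023)&(abs(q[...,2])<.05)&(abs(q[...,0])<.03)&(abs(q[...,1])<.05);h=q[F];print('f',F.sum(),np.percentile(h[:,1],[50,95,99,100]))
```

```text
w2 12252 slope deg 0.03139648041207857 y@0 -0.014420922884219495 x -0.030121745020441962 0.04870810327414022
finger y max [-0.03477256 -0.01305737 -0.00898104  0.00224251] x [-0.0167309   0.01161617] 4313
s2 206 slope deg 0.3124451233111763 y@0 -0.01661644680929358 x -0.028880366645096574 0.11564043986388135
mark 13 [ 8.51906789e-02 -1.67633484e-02  5.58864936e-05]
f 92 [-0.0301453  -0.01279575 -0.00604502 -0.00574465]
```

The cleat sits level in the grip. The mark is 85 mm ahead of the TCP, the underside is about 4.5 mm below it, and the fingertips are about 10 mm above the underside. Next I carry it to the downhill side of the table.

Emit:
move_arm(deltas=[[[0.02,0,-0.011,-4],[0.055,0,-0.031,-9],[0.092,0,-0.051,-15],[0.13,0,-0.072,-21],[0.165,0,-0.092,-25]]])

```text
time: 3.3
ee_pos: [0.4907, 0.0789, 0.1635]
tcp_rot: [-90.0, 0.0, -25.0]
wrist_force: [0.8, 0.4, -0.1]
opening: 0.0427
```

Run:
```python
from h import *
to([.5275,-.1036,.165],-25.2)
```

```text
3.3 [0.4907 0.0789 0.1635] [-9.003e+01  3.000e-02 -2.496e+01] [ 0.8  0.4 -0.1] 0.0427
delta [ 0.1103 -0.0015 -0.1499] turn 0.23868022555839374
```

Emit:
move_arm(deltas=[[[0.025,0,-0.035,0.2],[0.05,0,-0.07,0.2],[0.08,0,-0.11,0.2],[0.11,0,-0.15,0.2],[0.11,0,-0.15,0.2]]])

```text
time: 3.8
ee_pos: [0.5267, -0.1069, 0.1629]
tcp_rot: [-90.1, 0.0, -25.7]
wrist_force: [-0.0, 1.6, -0.7]
opening: 0.0431
```

Emit:
move_arm(deltas=[[[0,0.02,0,0],[0,0.035,0,0],[0,0.045,0,0],[0,0.045,0,0]]])

```text
time: 4.2
ee_pos: [0.5256, -0.1012, 0.1173]
tcp_rot: [-90.0, 0.2, -25.4]
wrist_force: [-0.4, -0.3, -1.3]
opening: 0.0433
```

Run:
```python
from h import *
snap('scene','a3');snap('side','b3');snap('wrist','w3')
to([.6495-.9048*.1218,-.161+.4258*.1218,.105],-25.2)
cv2.imwrite('pics/c3.png',np.hstack([cv2.resize(load('a3')['color'][180:290,180:290],(400,400),interpolation=2),cv2.resize(load('b3')['color'][170:280,220:330],(400,400),interpolation=2)]))
```

```text
4.35 [ 0.5268 -0.1016  0.1199] [-8.999e+01 -4.000e-02 -2.536e+01] [-0.2 -0.2 -0.3] 0.0431
delta [ 0.0145  0.0149 -0.0015] turn -0.16079875777590047
```

View pics/c3.png

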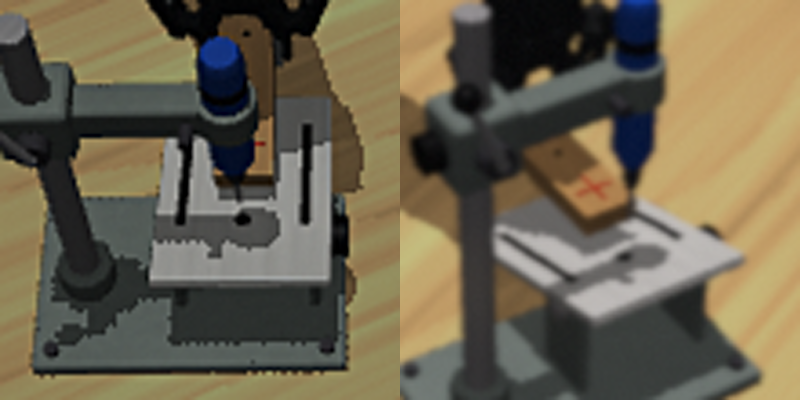

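The pictures show the cleat level over the downhill half of the table, short of the bit and in line with it. I'll move in a little and lower it so the table pivots it flush.

Emit:
move_arm(deltas=[[[0.006,0.004,-0.001,0],[0.013,0.008,-0.0015,0],[0.013,0.015,-0.0015,0],[0.013,0.022,-0.0015,0],[0.013,0.028,-0.0015,0]]])

```text
time: 4.85
ee_pos: [0.5373, -0.1087, 0.0906]
tcp_rot: [-90.0, 0.1, -25.4]
wrist_force: [-4.4, 1.8, 3.8]
opening: 0.043
```

Emit:
move_arm(deltas=[[[0,0.004,0,0],[0,0.008,0,0],[0,0.012,0,0],[0,0.016,0,0],[0,0.016,0,0]]])

```text
time: 5.35
ee_pos: [0.5378, -0.1089, 0.0748]
tcp_rot: [-90.0, 0.0, -25.4]
wrist_force: [-1.5, 1.3, 2.1]
opening: 0.0432
```

```bash
cat >> h.py <<'E'
def chk(tag):
    out=[]
    u=np.array([.9048,-.4258,0]);l=np.array([.4258,.9048,0]);B=np.array([.6495,-.161,0])
    for n in('side','scene'):
        c=snap(n,tag+n);P=cloud(c)-B;q=np.stack([P@u,P@l,P[...,2]],-1);col=c['color'].astype(int)
        m=(abs(q[...,1])<.03)&(q[...,0]>-.19)&(q[...,0]<.05)&(q[...,2]>.07)&(q[...,2]<.14)&(col[...,2]>col[...,0]*1.35)&(col[...,2]>50)
        d=q[m];k=np.polyfit(d[:,0],d[:,2],1)
        for _ in range(5):
            g=abs(d[:,2]-np.polyval(k,d[:,0]))<.003;k=np.polyfit(d[g,0],d[g,2],1)
        red=m&(col[...,2]>col[...,1]*1.7)&(col[...,2]>80)
        print(n,g.sum(),'tilt',np.degrees(np.arctan(k[0])).round(2),'topz@-50',np.polyval(k,-.05).round(4),'want',(.1008+.020/np.cos(.2967)-.05*.3057).round(4),'x',d[g,0].min().round(4),d[g,0].max().round(4),'red',red.sum(),q[red].mean(0).round(4) if red.any() else 0)
E
python3 - <<'E'
from h import *
to([.6495-.9048*.1218,-.161+.4258*.1218,.0688],-25.2)
chk('d')
E
```

```text
5.35 [ 0.5378 -0.1089  0.0748] [-90.    0.  -25.4] [-1.5  1.3  2.1] 0.0432
delta [0.0015 0.006  0.0004] turn -0.19723227917894448
side 341 tilt 14.12 topz@-50 0.1078 want 0.1064 x -0.1524 -0.0112 red 14 [-0.0422  0.001   0.11  ]
scene 206 tilt 14.78 topz@-50 0.108 want 0.1064 x -0.1489 -0.0134 red 10 [-0.0383  0.0071  0.111 ]
```

Emit:
move_arm(deltas=[[[0,0.003,0,0],[0,0.005,0,0],[0,0.007,0,0],[0,0.007,0,0],[0,0.007,0,0]]])

```text
time: 5.95
ee_pos: [0.5381, -0.109, 0.0709]
tcp_rot: [-90.0, -0.1, -25.4]
wrist_force: [-9.8, 3.2, 21.2]
opening: 0.0433
```

Run:
```python
from h import *
to([.6495-.9048*.1218,-.161+.4258*.1218,.0688],-25.2)
chk('e')
```

```text
5.95 [ 0.5381 -0.109   0.0709] [-89.97  -0.14 -25.4 ] [-9.8  3.2 21.2] 0.0433
delta [0.0012 0.0021 0.0004] turn -0.20008395021795877
side 327 tilt 16.51 topz@-50 0.107 want 0.1064 x -0.1478 -0.0115 red 8 [-0.04   -0.0013  0.1101]
scene 196 tilt 16.89 topz@-50 0.1065 want 0.1064 x -0.1494 -0.0125 red 7 [-0.0365  0.0073  0.1104]
```

The cleat is flush at 17° with the cross about 40 mm short. I'll ease the push and slide up about 30 mm.

Emit:
move_arm(deltas=[[[0,-0.001,0,0],[0.007,-0.0036,0,0],[0.015,-0.0061,0,0],[0.023,-0.0085,0,0],[0.03,-0.0107,0,0]]])

```text
time: 6.55
ee_pos: [0.5631, -0.1209, 0.0794]
tcp_rot: [-90.0, 0.2, -25.4]
wrist_force: [-15.0, 7.2, 12.4]
opening: 0.0431
```

Emit:
move_arm(deltas=[[[0,0,0,0],[0,0,0,0],[0,0,0,0]]])

```text
time: 6.85
ee_pos: [0.5641, -0.1213, 0.0797]
tcp_rot: [-90.0, 0.1, -25.4]
wrist_force: [-10.1, 3.8, 11.3]
opening: 0.0429
```

Run:
```python
from h import *
to([.6495-.9048*.0798,-.161+.4258*.0798,.0816],-25.2)
chk('f');snap('wrist','wf')
cv2.imwrite('pics/c4.png',np.hstack([cv2.resize(load('fscene')['color'][205:255,220:270],(400,400),interpolation=2),cv2.resize(load('fside')['color'][195:255,250:310],(400,400),interpolation=2)]))
```

```text
6.85 [ 0.5641 -0.1213  0.0797] [-8.999e+01  7.000e-02 -2.539e+01] [-10.1   3.8  11.3] 0.0429
delta [ 0.0144 -0.0019  0.0005] turn -0.192319808685248
side 339 tilt 16.29 topz@-50 0.1072 want 0.1064 x -0.1224 0.0156 red 14 [-0.012  -0.0021  0.12  ]
scene 278 tilt 17.05 topz@-50 0.1067 want 0.1064 x -0.1161 0.0136 red 4 [-0.0186 -0.0044  0.1167]
```

View pics/c4.png

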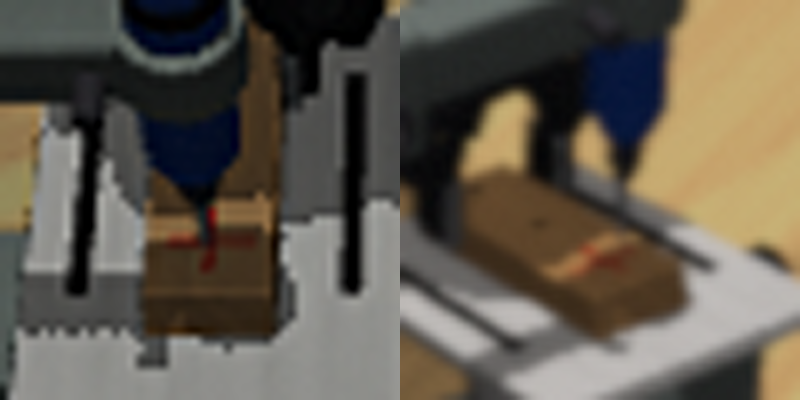

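The scene crop shows the cross at (210,242) with the tip at about (206,240). The side crop shows the cross at (597,260) and the tip at about (618,212). I'll cast these as rays.

Run:
```python
from h import *
u=np.array([.9048,-.4258]);l=np.array([.4258,.9048]);B=np.array([.6495,-.161])
def ray(c,uv,z):
    a=pt(c,*uv,.5);o=c['T'][:3,3];k=(z-o[2])/(a[2]-o[2]);p=(o+k*(a-o))[:2];return p.round(4),((p-B)@u).round(4),((p-B)@l).round(4)
s=load('fside');a=load('fscene')
zm=.1008+.0209-.012*.3057
print('mark side',ray(s,(279.05,233.5),zm),'scene',ray(a,(245.8,234.8),zm))
print('tip side',ray(s,(282.2,226.3),.136),'scene',ray(a,(245.3,234.5),.136))
# drill axis from cloud: fit circle to blue body points
for f in('fside','fscene','w3','wf'):
    c=load(f);P=cloud(c);col=c['color'].astype(int);z=P[...,2]
    b=(np.hypot(P[...,0]-B[0],P[...,1]-B[1])<.025)&(col[...,0]>col[...,2]*1.6)&(col[...,0]>25)
    for lo,hi in((.195,.232),(.292,.325)):
        m=b&(z>lo)&(z<hi)
        if m.sum()<15: continue
        from scipy.optimize import least_squares
        d=P[m][:,:2];r=least_squares(lambda p:np.hypot(*(d-p).T)-.0155,d.mean(0)+0.01*(d.mean(0)-c['T'][:2,3])/np.linalg.norm(d.mean(0)-c['T'][:2,3]),loss='soft_l1',f_scale=.001).x;print(f,lo,m.sum(),r.round(4),((r-B)@u).round(4),((r-B)@l).round(4))
w=load('wf');b=cv2.resize(w['color'][220:,180:400],None,fx=3,fy=3,interpolation=2);cv2.imwrite('pics/wf2.png',b[:600,:])
```

```text
mark side (array([ 0.6353, -0.1566]), np.float64(-0.0147), np.float64(-0.0021)) scene (array([ 0.6391, -0.1561]), np.float64(-0.0115), np.float64(-0.0))
tip side (array([ 0.6377, -0.1455]), np.float64(-0.0173), np.float64(0.009)) scene (array([ 0.6472, -0.1599]), np.float64(-0.0026), np.float64(0.0))
fside 0.195 103 [ 0.6473 -0.1602] -0.0024 -0.0002
fside 0.292 113 [ 0.6471 -0.16  ] -0.0025 -0.0001
fscene 0.195 69 [ 0.6479 -0.1606] -0.0016 -0.0003
fscene 0.292 85 [ 0.6475 -0.1603] -0.0021 -0.0002
```

The drill-axis fits put the bit at about (0.6477,-0.1603), and the cross is about 12 mm short. I'll slide 9 mm and look again.

Emit:
move_arm(deltas=[[[0.003,-0.0009,0,0],[0.006,-0.0018,0,0],[0.009,-0.0028,0,0],[0.009,-0.0028,0,0],[0.009,-0.0028,0,0]]])

```text
time: 7.5
ee_pos: [0.5716, -0.1249, 0.0823]
tcp_rot: [-90.0, 0.2, -25.4]
wrist_force: [-11.3, 5.2, 10.9]
opening: 0.0434
```

Run:
```python
from h import *
to([.6495-.9048*.0798,-.161+.4258*.0798,.0816],-25.2)
chk('g')
for n,tag in(('gscene','a'),('gside','b')):
    c=load(n);Ti=np.linalg.inv(c['T'])
    for p in([.6478,-.1604,.136],[.6478,-.1604,.121],[.6478,-.1604,.17]):
        q=Ti@np.r_[p,1];print(n,p[2],(q[0]/q[2]*c['fx']+c['cx']).round(2),(q[1]/q[2]*c['fy']+c['cy']).round(2))
cv2.imwrite('pics/c5.png',cv2.convertScaleAbs(np.hstack([cv2.resize(load('gscene')['color'][217:249,230:262],(400,400),interpolation=2),cv2.resize(load('gside')['color'][212:252,262:302],(400,400),interpolation=2)]),alpha=1.6))
```

```text
7.5 [ 0.5716 -0.1249  0.0823] [-89.99   0.15 -25.39] [-11.3   5.2  10.9] 0.0434
delta [0.006  0.0007 0.0005] turn -0.18569484237909606
side 349 tilt 16.52 topz@-50 0.1072 want 0.1064 x -0.1151 0.0232 red 20 [-0.0012 -0.0015  0.1227]
scene 304 tilt 16.83 topz@-50 0.1069 want 0.1064 x -0.1054 0.0237 red 0 0
gscene 0.136 245.21 234.76
gscene 0.121 245.59 237.49
gscene 0.17 244.34 228.36
gside 0.136 282.58 230.69
gside 0.121 282.41 235.11
gside 0.17 282.96 220.47
```

View pics/c5.png

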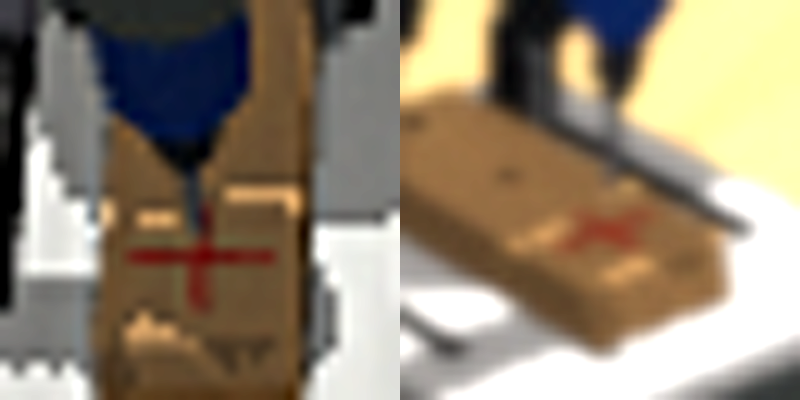

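The cross now reads scene (245.7,237.0) and side (282.1,234.7). Directly under the bit would be (245.6,237.5) and (282.4,235.1), so about 2 mm remains.

Emit:
move_arm(deltas=[[[0.001,-0.0003,0,0],[0.0025,-0.0008,0,0],[0.0025,-0.0008,0,0],[0.0025,-0.0008,0,0],[0.0025,-0.0008,0,0]]])

```text
time: 8.1
ee_pos: [0.5736, -0.1259, 0.083]
tcp_rot: [-90.0, 0.2, -25.4]
wrist_force: [-13.0, 5.5, 11.5]
opening: 0.0433
```

Run:
```python
from h import *
to([.6495-.9048*.0798,-.161+.4258*.0798,.0816],-25.2)
chk('k')
cv2.imwrite('pics/c6.png',cv2.convertScaleAbs(np.hstack([cv2.resize(load('kscene')['color'][217:249,230:262],(400,400),interpolation=2),cv2.resize(load('kside')['color'][212:252,262:302],(400,400),interpolation=2)]),alpha=1.6))
```

```text
8.1 [ 0.5736 -0.1259  0.083 ] [-89.99   0.18 -25.38] [-13.    5.5  11.5] 0.0433
delta [0.0038 0.0014 0.0005] turn -0.18221954071797342
side 355 tilt 16.55 topz@-50 0.1071 want 0.1064 x -0.1111 0.0275 red 21 [-0.0014  0.0008  0.122 ]
scene 304 tilt 16.53 topz@-50 0.1067 want 0.1064 x -0.102 0.0242 red 0 0
```

View pics/c6.png

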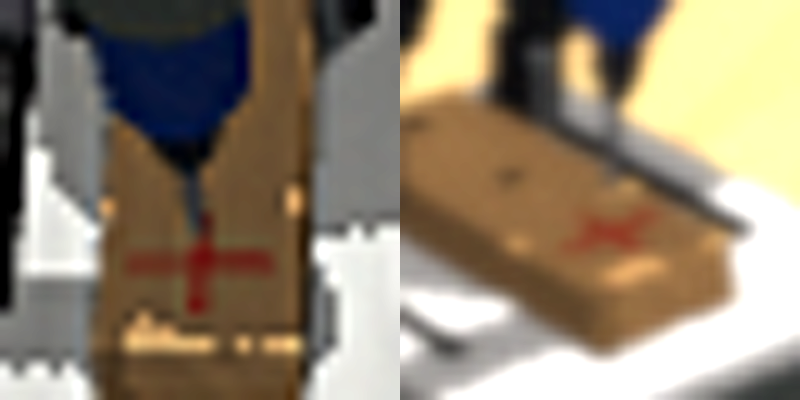

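```bash
python3 -c "
from h import *
print(get_obs()['wrist_force'],get_obs()['qd'].round(2));job_done()"
```

```text
[-11.72954865   6.21099308  10.68389846] [-0.08  0.01  0.07  0.08  0.01 -0.06]
the job is handed in; nothing more can be done
```

I gripped the cleat 40 mm behind its centre with 35 N and lowered it onto the table about 40 mm short of the bit, where the slope pivoted it flush. I then slid it up under the bit and handed the job in at about 8 s, still gripping and pressing. No verdict was reported.

**Last checks**
- **Flush:** the cleat's tilt measures 16.5°, against a table tilt of 17.0°, and its top face is within 1 mm of the expected height.
- **Direction:** the gripper's yaw is -25.4°, against the slope's -25.2°. The cross end is uphill.
- **Press:** about 14 N against the table, worked out from the wrist force, with the arm at rest.
- **Cross under the bit:** the cross is within about 1 mm of the drill axis I fitted in both camera views.
- **Bystanders and drill:** I planned the path clear of the vases, the finished foot and the drill, but did not re-measure their positions at the end.

**Disagreements:** the drill-axis fit and the foot-plate estimate of the bit's position differ by about 2 mm along the slope. The arm's own position also suggests the cross may be about 2 mm short. Each alone is within the 4 mm tolerance; both together would come close to using it up. My first reading of the bit tip in the side view was wrong, so I discarded it.

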